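# Salt the onigiri mould

### The job

Set the red onigiri mould, open side up, on the salt pot's stand under the spout, filling the red triangle outline with its point to the pot and its handle away from the pot, and let go of it. Then push the pot's black plunger head gently down until it meets its solid stop inside, wherever that comes today (the spring alone is not the stop), keep it firmly on the stop for about a second, and let it rise again fully. The mould stays in its outline, and the tin, tumbler and chopsticks stay where they are.

Things in the scene. Friction and masses are not known exactly. Their poses are not given: they have to be found in the camera images.
- pot: blue ceramic salt pot, 84 mm in diameter, fixed on a steel stand 6 mm thick, 124 mm wide (y), from x = -167 to +55 mm. Origin on the pot's axis at the stand's underside, z up; spout and stand reach out along -x. Lid's neck ends at z = 113 mm. The 12 mm thick spout reaches out to x = -70 mm, its lowest point at z = 72 mm: the mould must be slid in under it from the front, not lowered from above
- pad (a point): centre of the red rounded-triangle outline on the stand's top face, 102 mm in front (-x) of the pot's axis, 6 mm above the work surface; x axis to the pot, z up
- pad_handle (a point): point on the stand's centre line, 84 mm in front (-x) of the pad centre, in front of the red stripe: where the tip of the mould's handle belongs
- spout_tip (a point): lower end of the spout, 64 mm in front of the pot's axis, 72 mm above the work surface
- plunger: spring plunger: black round head 52 mm in diameter, 16 mm thick, on a steel stem. Origin at the centre of the head's flat top, 170 mm above the work surface when up; moves straight down. Spring 2 N at the top to 7 N deepest. The solid stop comes after 10 to 32 mm, differently each time; there the force rises steeply. 12 to 25 N on the head holds it there; over 35 N is rough
- dose_cam: metal dose cam inside the pot, hidden and out of reach, set at an unknown turn; the plunger's inner pin lands on it, which is the solid stop. Nothing to do with it directly, and its pose does not tell the depth
- mould: red plastic onigiri mould: open-topped rounded-triangle tray 38 mm tall, flat sides 34 mm and corners 54 mm from the centre, walls 4 mm, about 90 g, open side up. Origin at the centre of its underside, z up, x towards the corner farthest from the handle. Handle: solid bar on the middle of the -x side, from x = -34 to -84 mm, 14 mm wide (y), from z = 17 to 37 mm
- handle_mid (a point): middle of the mould's handle, to be gripped across y from above: 60 mm from the mould's centre along -x, 27 mm above its underside
- handle_tip (a point): point below the free end of the mould's handle, 84 mm from the mould's centre along -x, at underside height
- lunch_tin: stainless lunch tin with clip latches, 104 x 174 x 52 mm, a bystander; origin at the centre of its underside
- tumbler: glass tumbler, 68 mm in diameter, 100 mm tall, a bystander; origin at the centre of its underside
- chopsticks: pair of wooden chopsticks in a paper band, 210 x 20 x 10 mm, long along x, a bystander; origin at the centre of its underside
Mind the look-alikes: they are no part of the job. Several things have the shape of the mould; the one meant has the colours described above.

How it is judged:
By the outcome, as a careful person would: the job done as asked, in the order asked, and still so for the second after the job is handed in, with the robot touching nothing.
It also fails if it takes over 64 s, if anything falls off the work surface, if the arm or the gripper's body presses on something with over 40 N, if the wrist force passes 120 N, or if a joint passes its speed limit or range.

### The arm

A 6-joint arm with a two-finger parallel gripper is mounted at the origin on the work surface. World frame = base frame: x ahead of the robot, y to its left, z up, the work surface at z = 0. Lengths are in m, angles in rad, forces in N, time in s.
With the tool pointing down it reaches from about 0.325 to 0.85 m from the base axis. Payload 15.5 kg.
Tool frame: the origin (TCP) lies between the finger pads; the fingertips stand 19 mm ahead of it and the grasp point (between the pads) is the TCP; z points along the fingers, y is the direction in which the jaws open and shut (so a half turn about z gives the same grasp; the last joint's range is limited). The gripper opens to 91 mm and grips with 3 to 60 N. Pads are 32 mm wide; open, the fingers measure 118 mm over their backs; the gripper's body (76 mm by 178 mm) begins 60 mm behind the grasp point.
Start: joints at [-1.196, 0.494, 1.345, -0, 1.302, -0.096], TCP at [0.284, -0.557, 0.207] pointing down, gripper open.
Joint ranges: [-2.91, 2.91], [-0.82, 2.16], [0.22, 2.67], [-1.22, 4.37], [0.12, 2.79], [-3.08, 3.08]. Speed limits (rad/s): [1.89, 1.89, 2.57, 3.01, 3.01, 3.01].

### API

Orientations are given as a 3x3 rotation matrix whose columns are the frame's x, y, z axes.
In Python, from rig import ctrl gives the robot as it stands. The module is installed in compiled form; this text tells all that it offers.
- The arm moves only by the tool arm_command, never from a script. Its argument "steps" is a list of rows, each a list of 3 entries, a list of its own where there are three numbers: the turn, a rotation vector about the tool's x, y, z in rad, then the shift along the tool's x, y, z in mm, then the opening, from 0 (shut) to 1 (fully open). A call has 1 to 10 rows; each row shifts and turns the commanded pose from where the row before left it, along the tool's axes as they then stand; what a row does not reach is not made up. A row lasts 1/10 s, in which the tool goes at most 50 mm and 8.59 degrees, less where a joint would pass 70% of its speed; a pose out of reach is approached as far as the arm can. A call is refused whole if a number of a shift passes 50 or a number of a turn 0.15, either way. A call with a gripper value outside its range is refused whole. The fingers move at their own pace and stop on an object; "force" is the grip in N (left out, the last holds). Time passes only in rows, so rows that do not move let the fingers close. It gives the time, the measured TCP pose, the force and the opening at its end, in the units of the state.
- ctrl.sense(): the state, without advancing time (a new reading comes with each control period).
- ctrl.grab_frame(name): name is "scene" or "top" or "wrist"; returns a dict with "img" (420x560x3 uint8, red, green, blue), "mtx" (3x3 intrinsics, pixels), "k1" (the pictures are not rectified: a ray, as slopes to the right and down, at radius r is drawn at 1 + k1 r^2 times it, then the intrinsics apply), "camera_from_world" (4x4, takes a point from world to camera coordinates). Camera axes: x right, y up, looking along -z (the intrinsics and any distortion apply to the point x, -y, -z); pixel columns grow to the right and rows downward; lengths in m; the calibration is good to about 2 mm. A picture is of the moment at which its call begins. There is no depth.
- ctrl.finish_job(): hands the job in, once; it reports no verdict.
The state is a dict: "t": time; "joint_pos": joint angles; "qd": joint speeds; "joint_efforts": joint torques, N m; "tcp_pos": TCP position; "ee_rot": TCP orientation; "force": force on the tool from outside, world axes, zero at the start; "ft_torque": the same for the moment, N m; "opening": finger opening in m.
Only numpy, scipy, OpenCV 4.12 (cv2) and the standard library are available. Lean on these libraries where they do the work, as an engineer would, in place of code of your own. Each camera call takes 0.05 s, during which the arm holds its last target.

## Working session

There is one attempt and no reset: what is moved stays moved. The work goes in short steps, Python scripts to look and compute and a tool call to move; the robot and the scene stay as the last step left them, time stands still between calls to the robot, and variables do not carry over. Pictures are saved under pics/ and viewed, and the job is handed in when it is done.

Besides the shell and the picture viewer there is one more tool, called after "Call:" as name([rows], argument=value, ...), one row to a line, values as JSON. arm_command: Moves the arm, as the interface text tells. Its arguments: {"type":"object","properties":{"steps":{"type":"array"},"force":{"type":"number"}},"required":["steps"]}

```bash
mkdir -p pics; cat > h.py <<'E'
import numpy as np, cv2
from rig import ctrl
def snap(n,f):
    d=ctrl.grab_frame(n); cv2.imwrite(f'pics/{f}.png',d['img'][:,:,::-1]); np.savez(f'pics/{f}.npz',**{k:d[k] for k in('img','mtx','k1','camera_from_world')}); return d
def load(f): return np.load(f'pics/{f}.npz')
def ray(d,u,v):
    K=d['mtx'];k=float(d['k1']);
    xd=np.array([(u-K[0,2])/K[0,0],(v-K[1,2])/K[1,1]]);x=xd.copy()
    for _ in range(30): x=xd/(1+k*(x@x))
    T=d['camera_from_world'];R=T[:3,:3];c=-R.T@T[:3,3]
    return c,R.T@np.array([x[0],-x[1],-1])
def onz(d,u,v,z):
    c,r=ray(d,u,v); return c+r*(z-c[2])/r[2]
def proj(d,P):
    T=d['camera_from_world'];p=T[:3,:3]@np.array(P)+T[:3,3];x=np.array([p[0],-p[1]])/-p[2]
    x=x*(1+float(d['k1'])*(x@x));K=d['mtx'];return K[0,0]*x[0]+K[0,2],K[1,1]*x[1]+K[1,2]
def crop(f,u,v,w,h,s,o):
    im=cv2.imread(f'pics/{f}.png')[v:v+h,u:u+w];cv2.imwrite(f'pics/{o}.png',cv2.resize(im,None,fx=s,fy=s,interpolation=cv2.INTER_CUBIC))
E
python3 -c "
from h import *
for n in('scene','top','wrist'):
  d=snap(n,n+'0');print(n,d['k1'],d['mtx'].round(1).tolist(),d['camera_from_world'].round(3).tolist())
print(ctrl.sense())"
```

```text
scene -0.09464781555359146 [[447.6, 0.0, 278.1], [0.0, 447.6, 210.7], [0.0, 0.0, 1.0]] [[0.665, 0.747, -0.008, -0.397], [-0.393, 0.359, 0.846, 0.135], [0.635, -0.56, 0.533, -1.846], [0.0, 0.0, 0.0, 1.0]]
top -0.001806120194431118 [[505.3, 0.0, 276.6], [0.0, 505.3, 205.8], [0.0, 0.0, 1.0]] [[0.028, -1.0, -0.004, -0.016], [0.996, 0.028, 0.079, -0.607], [-0.079, -0.006, 0.997, -1.537], [0.0, 0.0, 0.0, 1.0]]
wrist -0.05515215555090578 [[306.6, 0.0, 279.5], [0.0, 306.6, 209.2], [0.0, 0.0, 1.0]] [[0.452, -0.892, -0.002, -0.624], [0.86, 0.437, -0.263, 0.028], [0.235, 0.117, 0.965, -0.392], [0.0, 0.0, 0.0, 1.0]]
{'t': 0.15, 'joint_pos': array([-1.19550477e+00,  4.94084345e-01,  1.34594257e+00, -1.48116268e-05,
        1.30247455e+00, -9.54879806e-02]), 'qd': array([ 0.00061506, -0.00392481, -0.00028355,  0.00061226, -0.00127291,
       -0.00080084]), 'joint_efforts': array([ 1.65795878e-03, -8.79200220e+01, -3.82047522e+01,  7.09609198e-02,
        5.02608600e-02, -1.10963492e-04]), 'tcp_pos': array([ 0.28339463, -0.5567567 ,  0.2067636 ]), 'ee_rot': array([[ 8.91213206e-01,  4.53584504e-01, -3.46407475e-04],
       [ 4.53584630e-01, -8.91212813e-01,  8.40325660e-04],
       [ 7.24359167e-05, -9.06034432e-04, -9.99999587e-01]]), 'force': array([ 0.36367815, -0.41881694,  0.8325288 ]), 'ft_torque': array([-0.03477038,  0.02015797, -0.03356873]), 'opening': 0.09133119514074892}
```

View pics/top0.png

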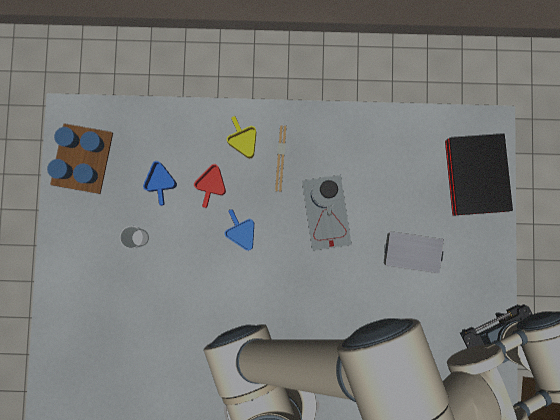

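View pics/scene0.png

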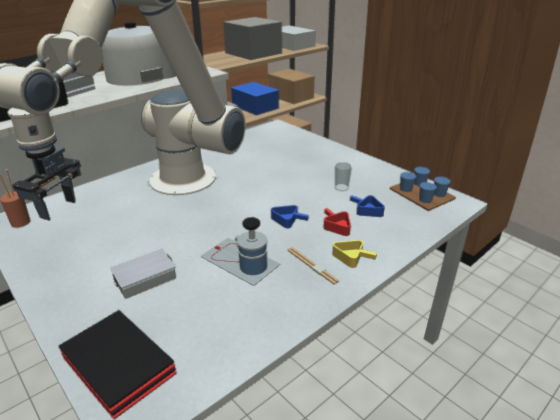

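Top view: the mould-shaped things are red at (211,183), yellow at (242,140), dark blue at (160,180) and blue at (240,233). The red one fits the description. The pot stand is at about (328,212) and its head at (329,188). I'll check closer.

```bash
python3 -c "
from h import *
crop('top0',180,150,80,70,8,'c1');crop('top0',290,165,80,90,6,'c2')"
```

```text
(no output)
```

View pics/c1.png

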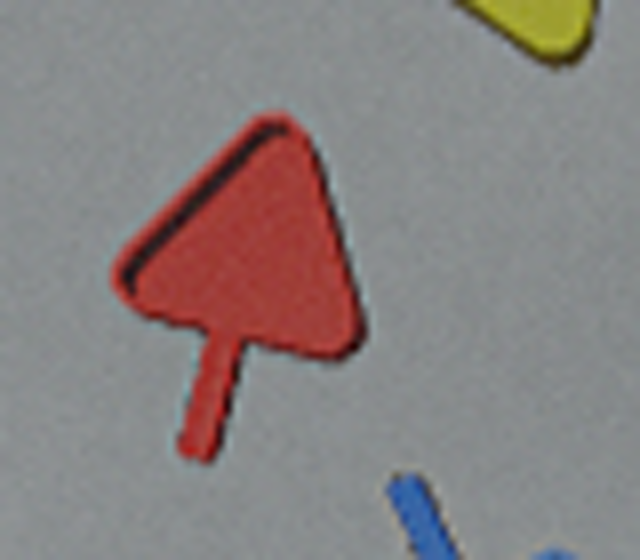

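View pics/c2.png

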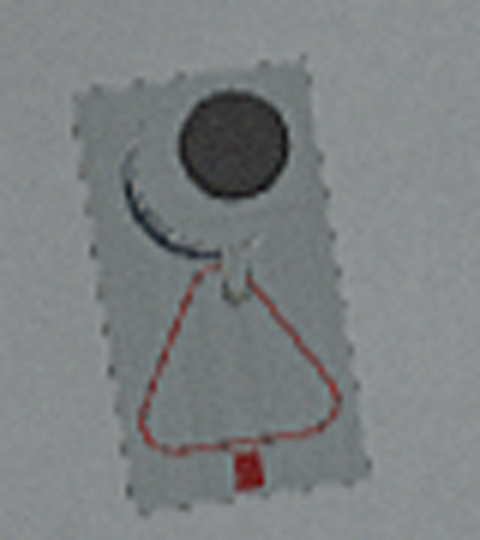

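```bash
cat > fit.py <<'E'
from h import *
from scipy.optimize import minimize
def tri(r_side=.034,r_corner=.054,n=10):
    # rounded triangle: corner arcs radius rho centred at dist c: c+rho=rc ; c/2+rho=rs
    c=2*(r_corner-r_side); rho=r_corner-c; P=[]
    for k in range(3):
        a=k*2*np.pi/3
        for t in np.linspace(-np.pi/3,np.pi/3,n): P.append([c*np.cos(a)+rho*np.cos(a+t),c*np.sin(a)+rho*np.sin(a+t)])
    return np.array(P)
T0=tri()
def w(p,pts,z):
    c,s=np.cos(p[2]),np.sin(p[2]);R=np.array([[c,-s],[s,c]]);q=pts@R.T+p[:2]
    return np.c_[q,np.full(len(q),z)]
def sil(d,p,S=4,z0=0.):
    m=np.zeros((420*S,560*S),np.uint8)
    H=np.array([[-.030,-.007],[-.030,.007],[-.084,.007],[-.084,-.007]])
    for pts,zs in((T0,(0,.038)),(H,(.017,.037))):
        q=np.array([proj(d,x) for z in zs for x in w(p,pts,z+z0)])
        cv2.fillConvexPoly(m,cv2.convexHull(((q+.5)*S).astype(np.int32)),1)
    return cv2.resize(m.astype(np.float32),(560,420),interpolation=cv2.INTER_AREA)
def redmask(d,box):
    im=d['img'].astype(float);m=((im[:,:,0]>1.6*im[:,:,1])&(im[:,:,0]>1.6*im[:,:,2])&(im[:,:,0]>60)).astype(np.float32)
    o=np.zeros_like(m);u0,v0,u1,v1=box;o[v0:v1,u0:u1]=m[v0:v1,u0:u1]
    o=cv2.morphologyEx(o,cv2.MORPH_CLOSE,np.ones((5,5)));return o
def fit(ds,boxes,p0,z0=0.):
    ms=[redmask(d,b) for d,b in zip(ds,boxes)]
    f=lambda p:sum(np.abs(sil(d,p,z0=z0)-m).sum()/m.sum() for d,m in zip(ds,ms))
    best=minimize(f,p0,method='Nelder-Mead',options=dict(initial_simplex=np.array(p0)+np.array([[0,0,0],[.006,0,0],[0,.006,0],[0,0,.1]]),xatol=2e-4,fatol=1e-4))
    return best.x,best.fun
E
python3 -c "
from fit import *
t=load('top0');s=load('scene0')
a=onz(t,214.4,163.75,.038);b=onz(t,204.75,206.9,.03)
print(a,b)
v=a-b;th=np.arctan2(v[1],v[0]);p=[a[0]-.054*np.cos(th),a[1]-.054*np.sin(th),th];print(p)
for nm,ds,bx in(('top',[t],[(185,155,235,215)]),('scene',[s],[(315,200,360,240)]),('both',[t,s],[(185,155,235,215),(315,200,360,240)])): print(nm,fit(ds,bx,p))
C=[onz(t,*q,.006)[:2] for q in[(302.5,180.3),(340.8,174.7),(351.7,243),(313.3,250.8)]]
print(np.round(C,4)); m=lambda i,j:(C[i]+C[j])/2
f=m(2,3);bk=m(0,1);ax=bk-f;print('len',np.linalg.norm(ax),'w',np.linalg.norm(C[0]-C[1]),'yaw',np.arctan2(ax[1],ax[0]))
print('axis pt',f+ax*.167/.222,'head',onz(t,329,189.2,.17))
"
```

```text
[0.73073979 0.19589054 0.038     ] [0.59715903 0.2215709  0.03      ]
[np.float64(0.6777108349659526), np.float64(0.2060851418936097), np.float64(-0.18992876903929204)]
top (array([ 0.67879848,  0.20661779, -0.21519978]), np.float64(0.07455036044120789))
scene (array([ 0.67663918,  0.20676942, -0.24203917]), np.float64(0.1251174807548523))
both (array([ 0.67830522,  0.20640619, -0.22563274]), np.float64(0.20715755224227905))
[[ 0.6911 -0.0782]
 [ 0.7121 -0.1979]
 [ 0.4993 -0.2356]
 [ 0.4718 -0.117 ]]
len 0.21937707186182132 w 0.1215300910683105 yaw 0.17518422605593217
axis pt [ 0.64807904 -0.14752578] head [ 0.64636447 -0.14593133  0.17      ]
```

```bash
python3 -c "
from h import *
crop('scene0',195,200,100,90,7,'c3');crop('scene0',310,195,60,50,10,'c4')"
```

```text
(no output)
```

View pics/c3.png

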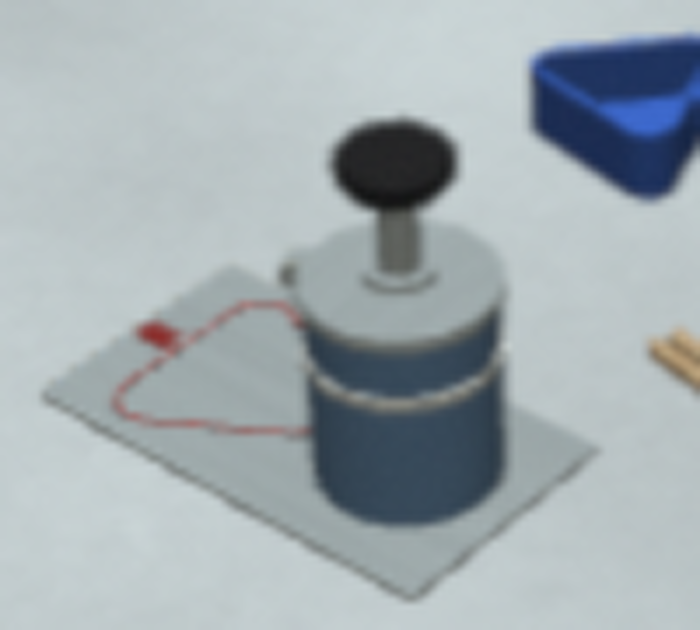

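View pics/c4.png

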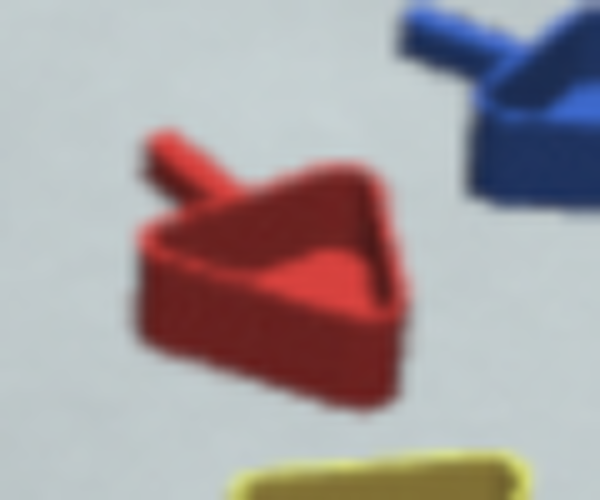

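Scene view: red is open side up, with its handle pointing towards the robot. The plunger head is up and the outline is empty. Fits: mould at about (0.678, 0.206) with yaw -0.22; pot axis at about (0.647, -0.147) with yaw 0.175. I'll turn first, then travel.

Call:
arm_command([
  [[0,0,0.138],[0,0,0],0.45],
  [[0,0,0.138],[0,0,0],0.45],
  [[0,0,0.138],[0,0,0],0.45],
  [[0,0,0.138],[0,0,0],0.45],
  [[0,0,0.138],[0,0,0],0.45],
  [[0,0,0],[8,-42,0],0.45],
  [[0,0,0],[8,-42,0],0.45],
  [[0,0,0],[8,-42,0],0.45],
  [[0,0,0],[8,-42,0],0.45],
  [[0,0,0],[8,-42,0],0.45],
], force=15)

```text
t: 1.15
tcp_pos: [0.3685, -0.3591, 0.2071]
ee_rot: [[0.976, -0.218, -0.0], [-0.218, -0.976, 0.0], [-0.0, -0.0, -1.0]]
force: [0.8, 0.1, -0.1]
opening: 0.0405
```

Call:
arm_command([
  [[0,0,0],[8,-44,0],0.45],
  [[0,0,0],[8,-44,0],0.45],
  [[0,0,0],[8,-44,0],0.45],
  [[0,0,0],[8,-44,0],0.45],
  [[0,0,0],[8,-44,0],0.45],
  [[0,0,0],[8,-44,0],0.45],
  [[0,0,0],[8,-44,0],0.45],
  [[0,0,0],[8,-44,0],0.45],
  [[0,0,0],[8,-44,0],0.45],
  [[0,0,0],[8,-44,0],0.45],
])

```text
t: 2.15
tcp_pos: [0.5423, 0.0533, 0.2072]
ee_rot: [[0.976, -0.217, -0.0], [-0.217, -0.976, -0.0], [-0.0, 0.0, -1.0]]
force: [0.6, -0.7, 0.3]
opening: 0.0414
```

Call:
arm_command([
  [[0,0,0],[6,-44,0],0.45],
  [[0,0,0],[4,-44,0],0.45],
  [[0,0,0],[4,-44,0],0.45],
  [[0,0,0],[0,-44,0],0.45],
  [[0,0,0],[0,0,0],0.45],
])

```text
t: 2.65
tcp_pos: [0.5943, 0.2249, 0.2066]
ee_rot: [[0.977, -0.214, 0.0], [-0.214, -0.977, 0.001], [-0.0, -0.001, -1.0]]
force: [-0.1, -1.2, -0.3]
opening: 0.0413
```

```bash
python3 -c "
from h import *
d=snap('wrist','w1');print(ctrl.sense()['tcp_pos'])"
```

```text
[0.59383749 0.22244291 0.20659471]
```

View pics/w1.png

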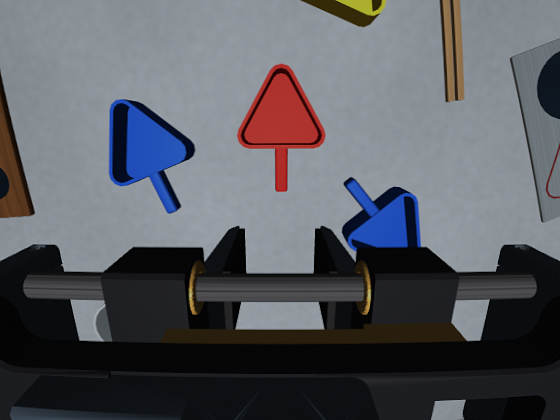

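The wrist view shows the red mould at (281,108) with its handle straight down to (281,190). A blue one sits nearby at (385,220), and its handle tip at (348,182) is near the right finger's path. I'll refit.

```bash
python3 -c "
from fit import *
d=load('w1');x,f=fit([d],[(225,55,335,200)],[.678,.2065,-.22]);print(x,f)
t=load('top0');print(fit([t,d],[(185,155,235,215),(225,55,335,200)],list(x)))
c,s=np.cos(x[2]),np.sin(x[2]);h=x[:2]-.06*np.array([c,s]);print('handle',h)
st=ctrl.sense();print('tool shift mm',1e3*st['ee_rot'].T@(np.r_[h,.029]-st['tcp_pos']),'yaw now',np.arctan2(st['ee_rot'][1,0],st['ee_rot'][0,0]))
print('blue tip',onz(d,345,182,.03)); print(1e3*(st['ee_rot'].T@(onz(d,345,182,.03)-np.r_[h,.029])))
"
```

```text
[ 0.67690276  0.20597337 -0.21558228] 0.020274953916668892
(array([ 0.67706074,  0.20582759, -0.21765703]), np.float64(0.11846442520618439))
handle [0.61829164 0.21880835]
tool shift mm [ 24.74817882  -1.69268853 177.58310004] yaw now -0.21610733945546554
blue tip [0.58869601 0.14806039 0.03      ]
[-13.73727322  75.4484923   -0.99395507]
```

Call:
arm_command([
  [[0,0,0],[12,-1,20],0.45],
  [[0,0,0],[12.5,-0.7,35],0.45],
  [[0,0,0],[0,0,40],0.45],
  [[0,0,0],[0,0,40],0.45],
  [[0,0,0],[0,0,25],0.45],
  [[0,0,0],[0,0,12],0.45],
  [[0,0,0],[0,0,5],0.45],
  [[0,0,0],[0,0,0],0.45],
  [[0,0,0],[0,0,0],0.45],
])

```text
t: 3.6
tcp_pos: [0.619, 0.2165, 0.0316]
ee_rot: [[0.976, -0.218, 0.002], [-0.218, -0.976, 0.0], [0.002, -0.001, -1.0]]
force: [0.9, -0.9, 0.9]
opening: 0.0411
```

```bash
python3 -c "
from h import *
d=snap('wrist','w2');print(ctrl.sense()['tcp_pos'])"
```

```text
[0.61908005 0.21657466 0.03171509]
```

View pics/w2.png

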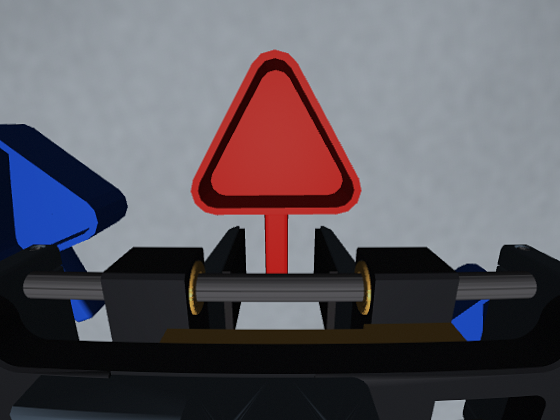

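The handle at (277,245) lies between the fingers, about 2 mm off centre. I'll shift and close.

Call:
arm_command([
  [[0,0,0],[0,-2,2],0.45],
  [[0,0,0],[0,0,0],0.3],
  [[0,0,0],[0,0,0],0.1],
  [[0,0,0],[0,0,0],0.05],
  [[0,0,0],[0,0,0],0.05],
  [[0,0,0],[0,0,0],0.05],
  [[0,0,0],[0,0,0],0.05],
  [[0,0,0],[0,0,0],0.05],
], force=25)

```text
t: 4.45
tcp_pos: [0.6187, 0.2184, 0.0283]
ee_rot: [[0.976, -0.217, 0.0], [-0.217, -0.976, 0.0], [0.0, -0.0, -1.0]]
force: [-0.4, 0.4, 0.3]
opening: 0.0134
```

Call:
arm_command([
  [[0,0,0],[0,0,0],0.05],
  [[0,0,0],[0,0,-10],0.05],
  [[0,0,0],[0,0,-30],0.05],
  [[0,0,0],[0,0,-40],0.05],
  [[0,0,0],[0,0,-40],0.05],
  [[0,0,0],[0,0,-20],0.05],
  [[0,0,0],[0,0,0],0.05],
  [[0,0,0],[0,0,0],0.05],
])

```text
t: 5.25
tcp_pos: [0.6184, 0.2183, 0.1683]
ee_rot: [[0.976, -0.217, 0.0], [-0.217, -0.976, 0.0], [0.0, -0.0, -1.0]]
force: [-0.2, 0.5, -1.7]
opening: 0.0133
```

```bash
python3 -c "
from h import *
d=snap('wrist','w3');print(ctrl.sense()['tcp_pos'])"
```

```text
[0.61796483 0.21818326 0.16741088]
```

View pics/w3.png

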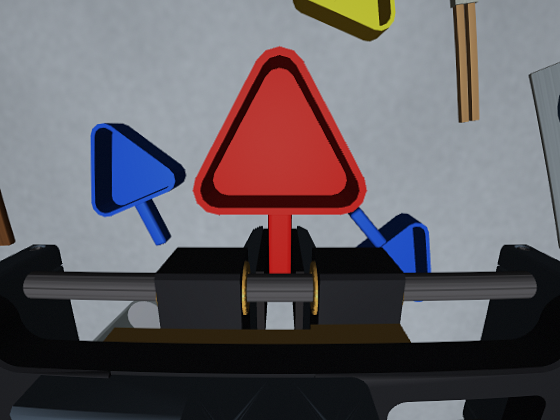

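Call:
arm_command([
  [[0,0,-0.07],[0,0,0],0.05],
  [[0,0,-0.1],[0,0,0],0.05],
  [[0,0,-0.1],[0,0,0],0.05],
  [[0,0,-0.083],[0,0,0],0.05],
  [[0,0,-0.04],[0,0,0],0.05],
  [[0,0,0],[-10,12,0],0.05],
  [[0,0,0],[-20,24,0],0.05],
  [[0,0,0],[-24,28,0],0.05],
  [[0,0,0],[-24,28,0],0.05],
  [[0,0,0],[-24,28,0],0.05],
])

```text
t: 6.3
tcp_pos: [0.5371, 0.0815, 0.1668]
ee_rot: [[0.985, 0.173, -0.003], [0.173, -0.985, -0.0], [-0.003, -0.0, -1.0]]
force: [-0.0, -1.4, -0.8]
opening: 0.0134
```

Call:
arm_command([
  [[0,0,0],[-24,28,0],0.05],
  [[0,0,0],[-24,28,0],0.05],
  [[0,0,0],[-24,28,0],0.05],
  [[0,0,0],[-24,28,0],0.05],
  [[0,0,0],[-24,28,0],0.05],
  [[0,0,0],[-24,28,0],0.05],
  [[0,0,0],[-24,28,0],0.05],
  [[0,0,0],[-20,24,0],0.05],
  [[0,0,0],[-10,12,0],0.05],
  [[0,0,0],[0,0,0],0.05],
])

```text
t: 7.3
tcp_pos: [0.3826, -0.1812, 0.1673]
ee_rot: [[0.985, 0.17, -0.002], [0.17, -0.985, 0.001], [-0.002, -0.001, -1.0]]
force: [-0.3, 0.3, -1.5]
opening: 0.0134
```

```bash
python3 -c "
from h import *
d=snap('wrist','w4');snap('top','t4');print(ctrl.sense()['tcp_pos'])"
```

```text
[ 0.38361214 -0.17981258  0.16754831]
```

View pics/w4.png

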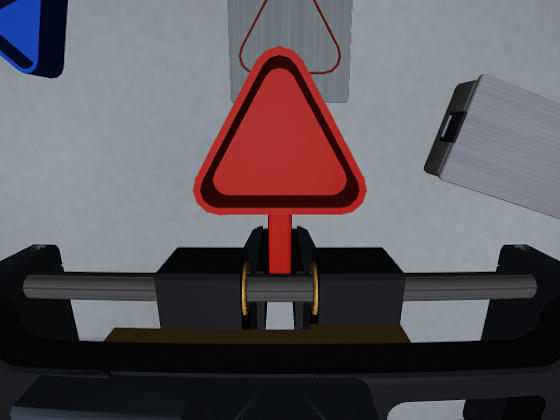

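```bash
python3 -c "
from h import *
crop('w4',220,0,140,110,5,'c5')"
```

```text
(no output)
```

View pics/c5.png

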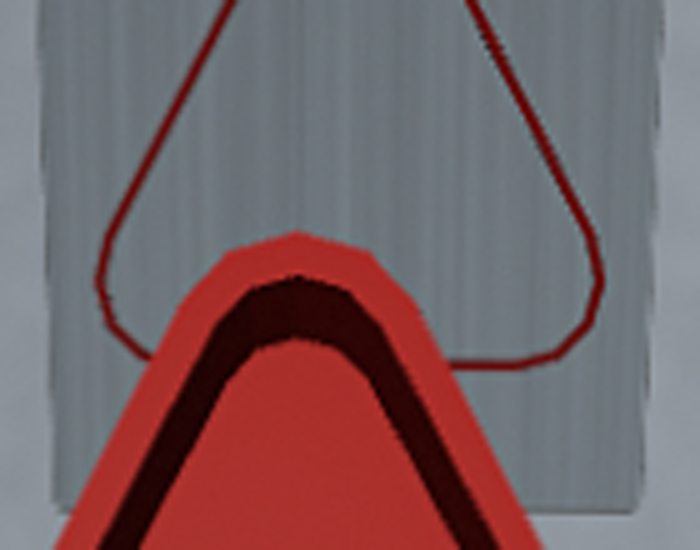

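View pics/t4.png

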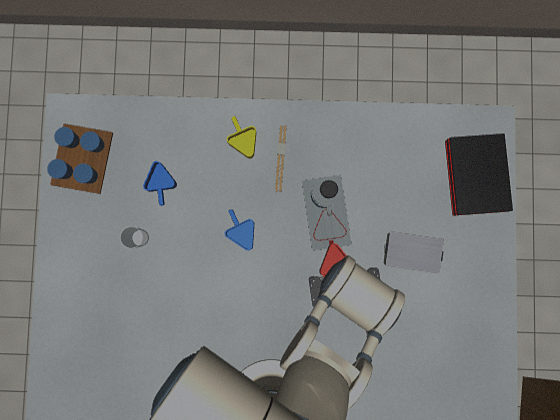

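```bash
cat > meas.py <<'E'
from fit import *
from scipy.optimize import least_squares
d=load('w4')
U=lambda x,y:(220+x/5,y/5)
L=onz(d,*U(55,508),.006)[:2];Rr=onz(d,*U(635,510),.006)[:2]
L2=onz(d,*U(40,10),.006)[:2];R2=onz(d,*U(661,10),.006)[:2]
o1=onz(d,*U(99,280),.006)[:2];o2=onz(d,*U(603,280),.006)[:2]
b1=onz(d,*U(155,361),.006)[:2];b2=onz(d,*U(515,366),.006)[:2]
print('w',np.linalg.norm(L-Rr),'w2',np.linalg.norm(L2-R2),'outl w',np.linalg.norm(o1-o2))
for a,b in((L,L2),(Rr,R2)): print('edge yaw',np.arctan2(*(b-a)[::-1]))
for a,b in((Rr,L),(o2,o1),(b2,b1)): print('cross yaw',np.arctan2(*(b-a)[::-1])-np.pi/2)
for n,a in (('front',(L+Rr)/2),('outl',(o1+o2)/2),('bot',(b1+b2)/2)): print(n,a)
y=.175;e=np.array([np.cos(y),np.sin(y)])
print('pad from front',(L+Rr)/2+.065*e,'from bot',(b1+b2)/2+.034*e)
x,f=fit([d],[(185,40,375,275)],[.44+.0,-.17,.17],z0=.139);print('mould',x,f)
E
python3 meas.py;python3 -c "
from h import *
d=load('w3')
from fit import *
x,f=fit([d],[(185,40,375,275)],[.677,.206,-.217],z0=.139);print('w3',x,f)"
```

```text
w 0.12226807206198134 w2 0.1230903530105794 outl w 0.10301322290313734
edge yaw 0.168957808662193
edge yaw 0.16037928937877782
cross yaw 0.16755136541511906
cross yaw 0.1713609579532882
cross yaw 0.15760406822016138
front [ 0.48206794 -0.17383966]
outl [ 0.52653479 -0.16714013]
bot [ 0.50998378 -0.16673644]
pad from front [ 0.54607517 -0.16252263] from bot [ 0.54346448 -0.16081676]
mould [ 0.44145247 -0.17072131  0.17093013] 0.2895233929157257
w3 [ 0.67677607  0.20582    -0.21779595] 0.282434344291687
```

The wrist view shows the outline just ahead, centred about 10 mm to the right of the mould's axis. The lunch tin is well clear at right. The pad estimates from the stand's front edge, the outline and the head agree: (0.546, -0.1625), yaw 0.167. I'll lower before sliding in.

Call:
arm_command([
  [[0,0,0],[0,3,10],0.05],
  [[0,0,0],[0,4,25],0.05],
  [[0,0,0],[0,2.5,30],0.05],
  [[0,0,0],[0,0,28],0.05],
  [[0,0,0],[0,0,20],0.05],
  [[0,0,0],[0,0,9],0.05],
  [[0,0,0],[10,0,0],0.05],
  [[0,0,0],[15,0,0],0.05],
  [[0,0,0],[10,0,0],0.05],
  [[0,0,0],[0,0,0],0.05],
])

```text
t: 8.4
tcp_pos: [0.4227, -0.1837, 0.047]
ee_rot: [[0.985, 0.174, 0.003], [0.174, -0.985, -0.002], [0.002, 0.002, -1.0]]
force: [0.4, -0.4, -1.4]
opening: 0.0131
```

```bash
python3 -c "
from h import *
d=snap('wrist','w5');snap('scene','s5');s=ctrl.sense();print(s['tcp_pos'],s['ee_rot'][1,0])
crop('s5',180,190,110,90,7,'c6')"
```

```text
[ 0.42060261 -0.18337946  0.0466464 ] 0.17381244402444535
```

View pics/w5.png

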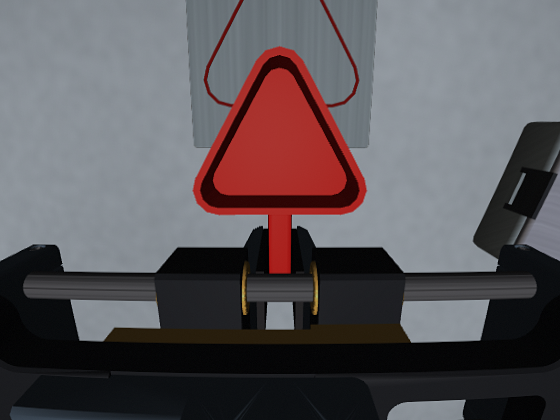

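View pics/c6.png

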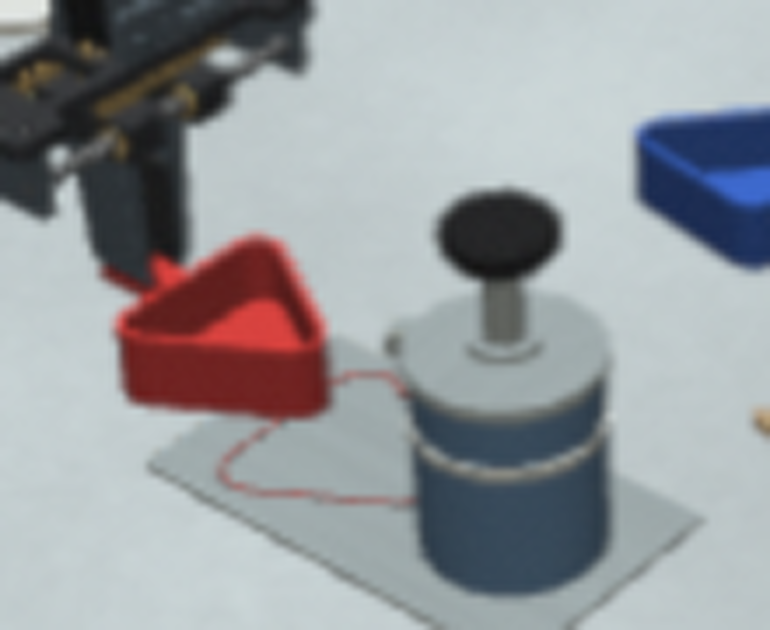

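In the wrist view the stand's centre line is at u of about 282 against 280 for the mould, roughly 1.3 mm. The scene view shows the mould lifted and clear, well below the spout height. Sliding in.

Call:
arm_command([
  [[0,0,0.005],[5,0.4,0],0.05],
  [[0,0,0],[10,0.4,0],0.05],
  [[0,0,0],[12,0.4,0],0.05],
  [[0,0,0],[12,0,0],0.05],
  [[0,0,0],[12,0,0],0.05],
  [[0,0,0],[8,0,0],0.05],
  [[0,0,0],[5,0,0],0.05],
  [[0,0,0],[2,0,0],0.05],
  [[0,0,0],[0,0,0],0.05],
  [[0,0,0],[0,0,0],0.05],
])

```text
t: 9.5
tcp_pos: [0.485, -0.1735, 0.0462]
ee_rot: [[0.986, 0.168, -0.0], [0.168, -0.986, 0.0], [-0.0, -0.0, -1.0]]
force: [-0.9, -0.2, -0.6]
opening: 0.0131
```

```bash
python3 -c "
from h import *
d=snap('wrist','w6');snap('scene','s6');s=ctrl.sense();print(s['tcp_pos'],s['ee_rot'][1,0])
crop('s6',190,190,110,90,7,'c7')"
```

```text
[ 0.48500456 -0.17360671  0.04623055] 0.16768789660079175
```

View pics/w6.png

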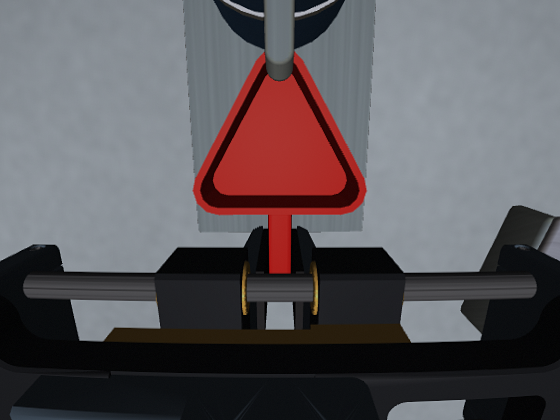

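View pics/c7.png

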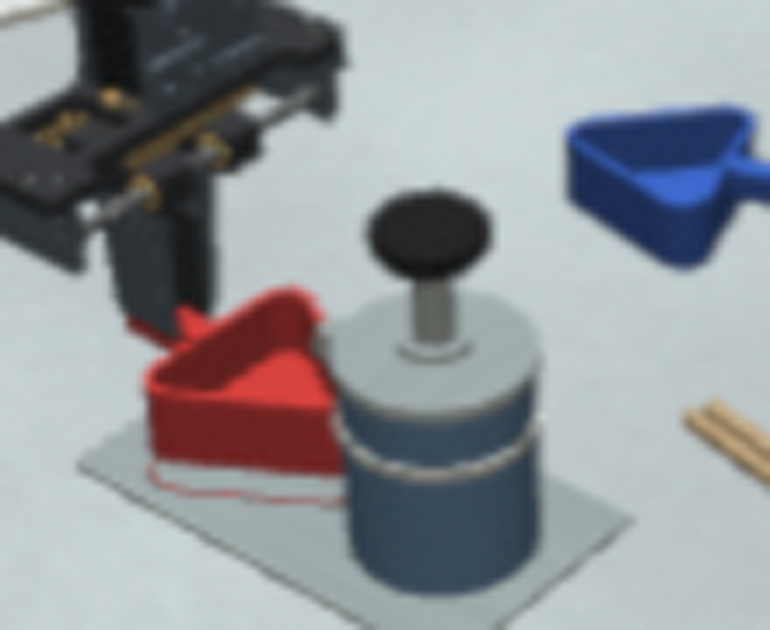

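Call:
arm_command([
  [[0,0,0],[1,0,3],0.05],
  [[0,0,0],[1,0,3],0.05],
  [[0,0,0],[0,0,2],0.05],
  [[0,0,0],[0,0,1.5],0.05],
  [[0,0,0],[0,0,0],0.05],
  [[0,0,0],[0,0,0],0.05],
  [[0,0,0],[0,0,0],0.05],
])

```text
t: 10.3
tcp_pos: [0.4874, -0.1733, 0.0368]
ee_rot: [[0.986, 0.168, 0.0], [0.168, -0.986, -0.0], [0.0, 0.0, -1.0]]
force: [0.1, -1.0, -2.2]
opening: 0.0131
```

```bash
python3 -c "
from fit import *
d=load('w6');L=onz(d,198.5,231,.006)[:2];R=onz(d,363.5,231,.006)[:2];print(np.linalg.norm(L-R),(L+R)/2+.065*np.array([.986,.167]))
d=snap('wrist','w7');snap('scene','s7');s=ctrl.sense();print(s['tcp_pos'],s['force'])
crop('s7',190,215,70,60,10,'c8');crop('w7',170,40,220,200,3.5,'c9')"
```

```text
0.12445039540463652 [ 0.54739919 -0.16387013]
[ 0.48741099 -0.17324153  0.03680601] [-0.28146699  0.51511292  0.18042318]
```

View pics/c8.png

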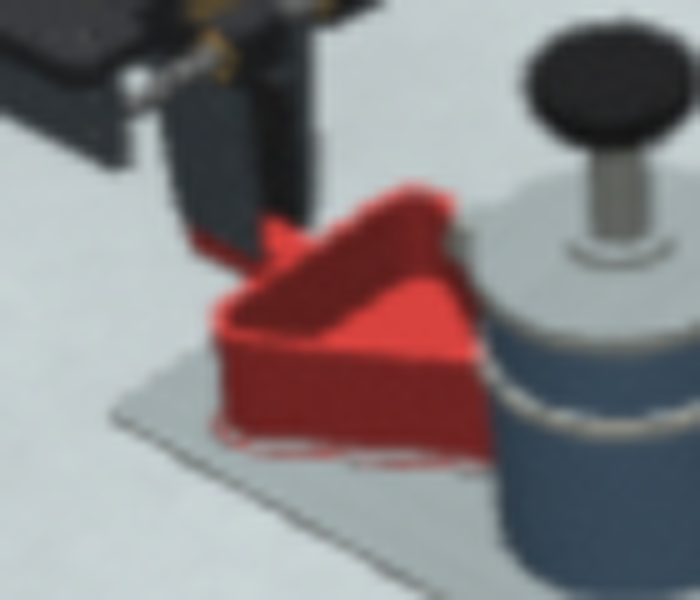

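View pics/c9.png

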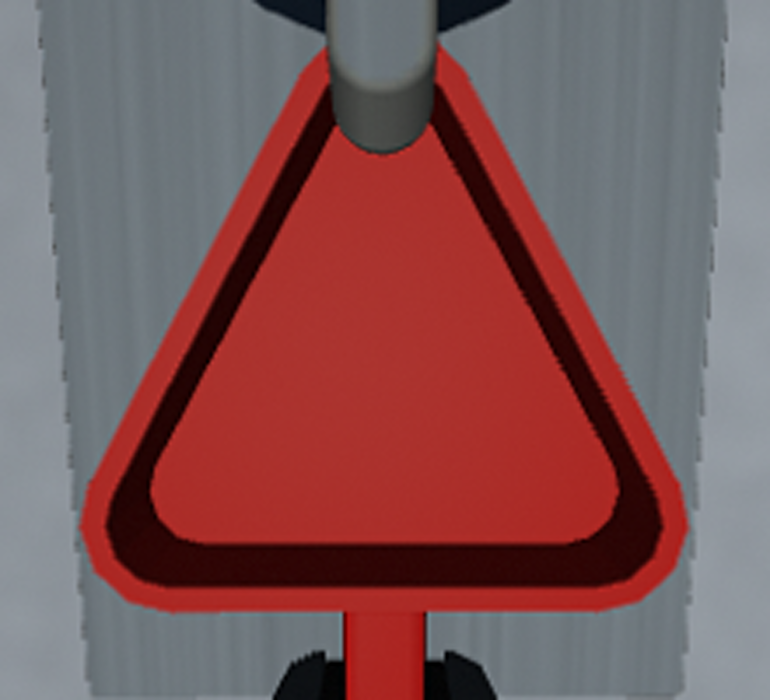

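The mould sits centred on the stand within about 1 mm. I'll lower the last 2.5 mm and release.

Call:
arm_command([
  [[0,0,0],[0.4,0,1.2],0.05],
  [[0,0,0],[0,0,1.2],0.05],
  [[0,0,0],[0,0,0.3],0.05],
  [[0,0,0],[0,0,0],0.05],
  [[0,0,0],[0,0,0],0.05],
  [[0,0,0],[0,0,0],0.25],
  [[0,0,0],[0,0,0],0.4],
  [[0,0,0],[0,0,0],0.4],
  [[0,0,0],[0,0,0],0.4],
  [[0,0,0],[0,0,0],0.4],
])

```text
t: 11.4
tcp_pos: [0.4878, -0.1732, 0.034]
ee_rot: [[0.986, 0.168, 0.0], [0.168, -0.986, 0.0], [0.0, -0.0, -1.0]]
force: [-0.0, -0.1, 0.4]
opening: 0.0363
```

Call:
arm_command([
  [[0,0,0],[0,0,-5],0.4],
  [[0,0,0],[0,0,-10],0.4],
  [[0,0,0],[-5,0,-25],0.4],
  [[0,0,0],[-10,0,-30],0.4],
  [[0,0,0],[-10,0,-30],0.4],
  [[0,0,0],[-10,0,-30],0.4],
  [[0,0,0],[0,0,-20],0.4],
  [[0,0,0],[0,0,0],0.4],
  [[0,0,0],[0,0,0],0.4],
])

```text
t: 12.3
tcp_pos: [0.4534, -0.1791, 0.1847]
ee_rot: [[0.986, 0.168, 0.001], [0.168, -0.986, -0.001], [0.001, 0.001, -1.0]]
force: [0.8, 0.2, -1.3]
opening: 0.0368
```

```bash
python3 -c "
from h import *
d=snap('wrist','w8');snap('scene','s8');s=ctrl.sense();print(s['tcp_pos'],s['force'])
crop('s8',190,190,90,80,8,'c10');crop('w8',190,20,180,150,4,'c11')"
```

```text
[ 0.45289556 -0.17881076  0.18358339] [ 0.10337945 -0.28523748 -0.41200424]
```

View pics/c10.png

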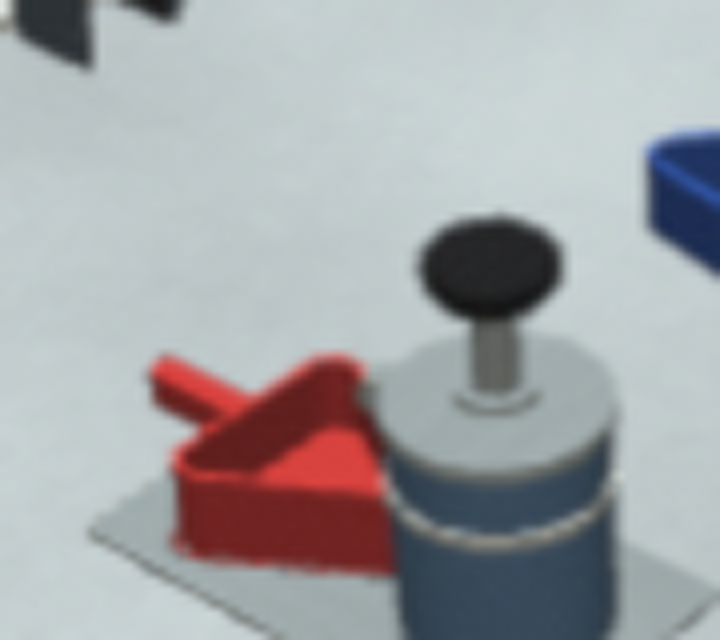

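View pics/w8.png

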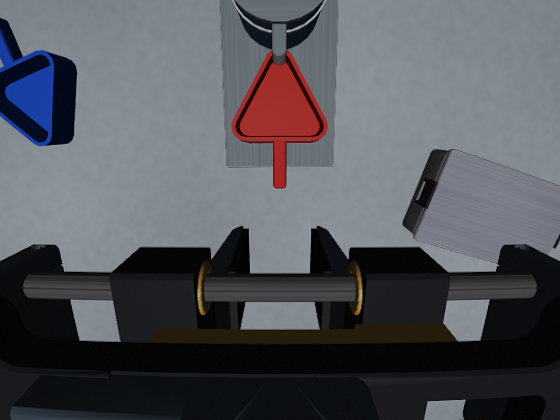

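```bash
python3 -c "
from fit import *
d=load('w8');x,f=fit([d],[(225,30,340,195)],[.547,-.163,.17],z0=.006);print(x,f)
L=onz(d,226.5,166,.006)[:2];R=onz(d,333.5,166,.006)[:2];e=np.array([.986,.167])
print(np.linalg.norm(L-R),(L+R)/2+.065*e)
"
```

```text
[ 0.54605428 -0.16276944  0.16922907] 0.06813850998878479
0.12447990228958422 [ 0.54689437 -0.16379038]
```

View pics/c11.png

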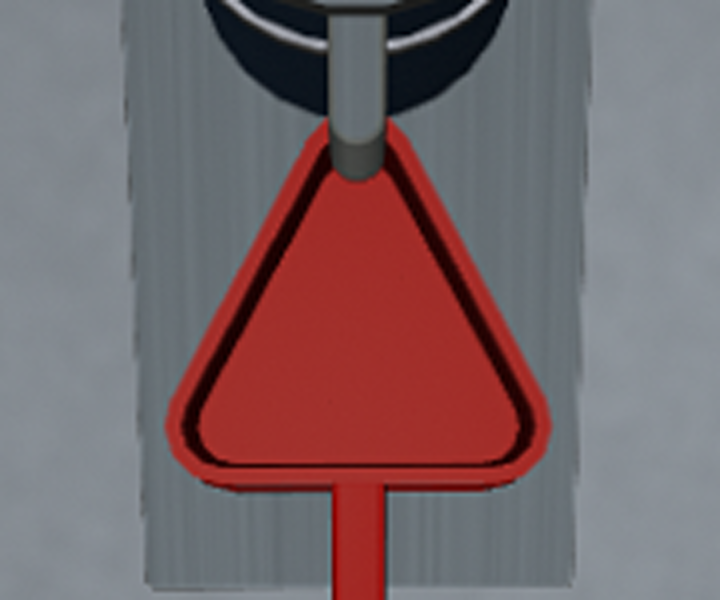

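The mould is released and sits within about 1 mm of the pad centre, yaw within 0.005. Now I'll move over the plunger with the fingers shut.

Call:
arm_command([
  [[0,0,0],[0,0,-25],0.2],
  [[0,0,0],[0,0,-32],0],
  [[0,0,0],[15,0,0],0],
  [[0,0,0],[30,0,0],0],
  [[0,0,0],[35,0,0],0],
  [[0,0,0],[40,0,0],0],
  [[0,0,0],[40,0,0],0],
  [[0,0,0],[25,0,0],0],
  [[0,0,0],[12,0,0],0],
  [[0,0,0],[0,0,0],0],
])

```text
t: 13.4
tcp_pos: [0.6486, -0.1452, 0.2388]
ee_rot: [[0.986, 0.169, -0.002], [0.169, -0.986, 0.001], [-0.002, -0.001, -1.0]]
force: [-0.1, -0.4, 0.4]
opening: 0.0008
```

Call:
arm_command([
  [[0,0,0],[0,0,0],0],
  [[0,0,0],[0,0,0],0],
  [[0,0,0],[0,0,10],0],
  [[0,0,0],[0,0,15],0],
  [[0,0,0],[0,0,5],0],
  [[0,0,0],[0,0,0],0],
])

```text
t: 14.0
tcp_pos: [0.6467, -0.1459, 0.21]
ee_rot: [[0.986, 0.168, -0.002], [0.168, -0.986, 0.001], [-0.002, -0.001, -1.0]]
force: [-0.8, 0.2, 0.2]
opening: 0.0005
```

```bash
python3 -c "
from h import *
d=snap('wrist','w9');snap('scene','s9');snap('top','t9');s=ctrl.sense();print(s['tcp_pos'],s['force'],s['opening'])
crop('s9',180,150,130,120,6,'c12')"
```

```text
[ 0.64764932 -0.14609702  0.21159292] [0.11066653 0.92431483 0.47190476] 0.0008875501950028665
```

View pics/c12.png

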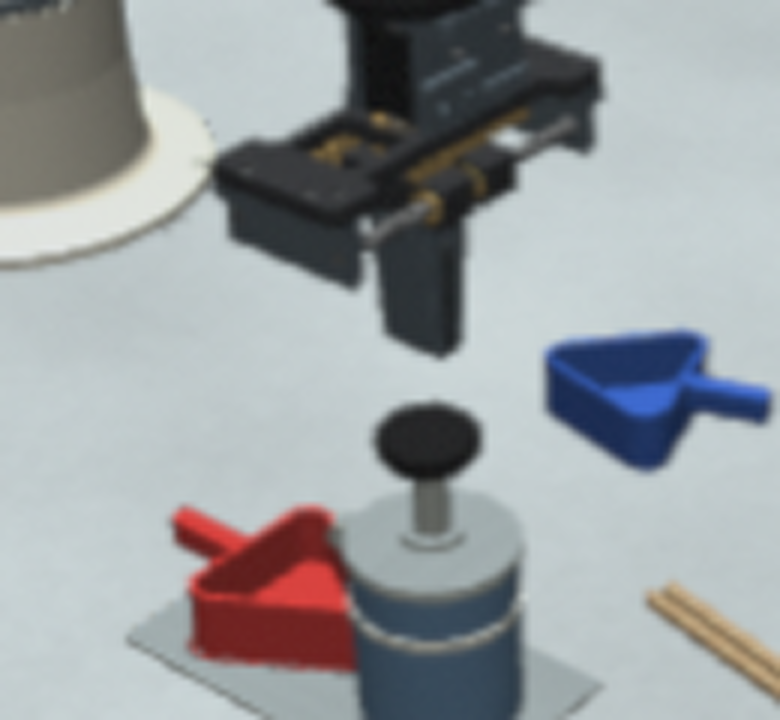

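View pics/w9.png

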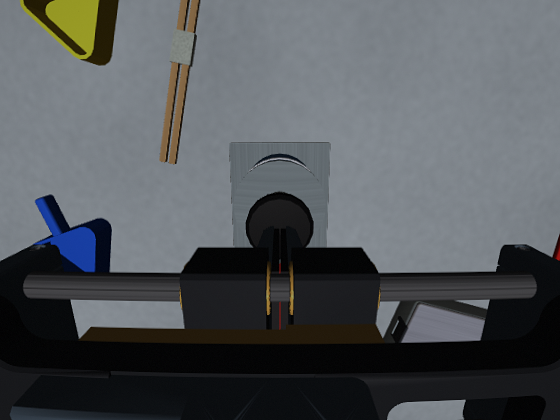

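The fingers are centred over the head (u of about 280 in the wrist view). I'll descend to contact in small steps.

Call:
arm_command([
  [[0,0,0],[0,0,8],0],
  [[0,0,0],[0,0,8],0],
  [[0,0,0],[0,0,3],0],
  [[0,0,0],[0,0,2],0],
  [[0,0,0],[0,0,2],0],
  [[0,0,0],[0,0,2],0],
  [[0,0,0],[0,0,2],0],
  [[0,0,0],[0,0,1],0],
  [[0,0,0],[0,0,0],0],
  [[0,0,0],[0,0,0],0],
])

```text
t: 15.15
tcp_pos: [0.6475, -0.146, 0.1831]
ee_rot: [[0.986, 0.168, 0.0], [0.168, -0.986, -0.0], [0.0, 0.0, -1.0]]
force: [0.8, 0.2, -0.1]
opening: 0.0006
```

Call:
arm_command([
  [[0,0,0],[0,0,1],0],
  [[0,0,0],[0,0,1],0],
  [[0,0,0],[0,0,0],0],
])

```text
t: 15.45
tcp_pos: [0.6474, -0.146, 0.1809]
ee_rot: [[0.986, 0.168, -0.0], [0.168, -0.986, 0.0], [-0.0, -0.0, -1.0]]
force: [0.5, 0.3, 0.7]
opening: 0.0005
```

```bash
python3 -c "
from h import *
snap('scene','s10');s=ctrl.sense();print(s['tcp_pos'],s['force'],s['opening'])
crop('s10',180,150,130,120,6,'c13')"
```

```text
[ 0.64742618 -0.14594344  0.18094913] [ 0.26449465 -0.90027689 -0.28763298] 0.0007647388143704015
```

View pics/c13.png

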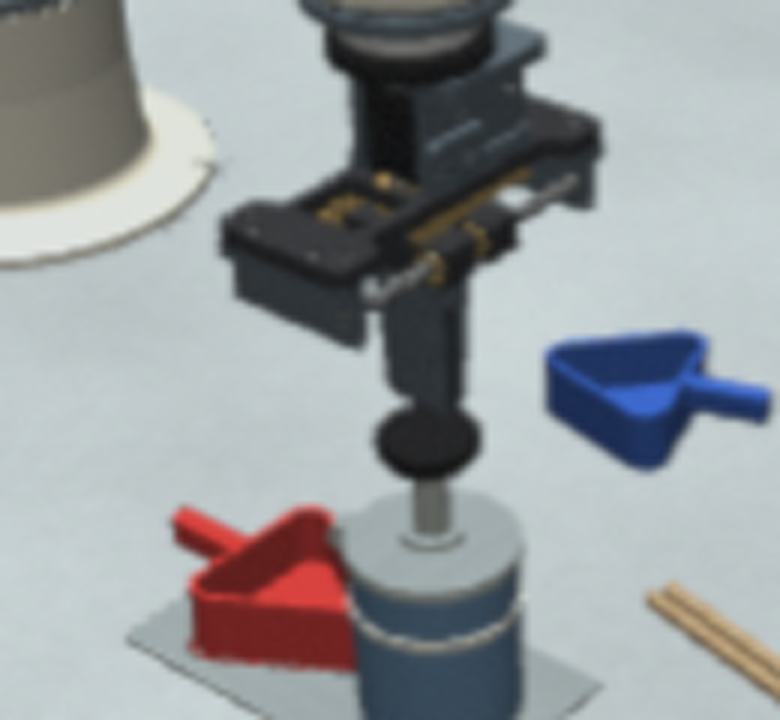

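The head has not moved yet (crop (428,440)), and the fingertips are just about at its top. Continuing.

Call:
arm_command([
  [[0,0,0],[0,0,1],0],
  [[0,0,0],[0,0,1],0],
  [[0,0,0],[0,0,1],0],
  [[0,0,0],[0,0,0],0],
  [[0,0,0],[0,0,0],0],
])

```text
t: 16.0
tcp_pos: [0.6474, -0.1459, 0.178]
ee_rot: [[0.986, 0.168, -0.0], [0.168, -0.986, 0.0], [-0.0, -0.0, -1.0]]
force: [-0.9, -0.7, -0.2]
opening: 0.0006
```

Call:
arm_command([
  [[0,0,0],[0,0,1],0],
  [[0,0,0],[0,0,1],0],
  [[0,0,0],[0,0,1],0],
  [[0,0,0],[0,0,0],0],
])

```text
t: 16.4
tcp_pos: [0.6474, -0.1459, 0.1748]
ee_rot: [[0.986, 0.168, -0.0], [0.168, -0.986, 0.0], [-0.0, -0.0, -1.0]]
force: [-0.4, 0.2, 0.1]
opening: 0.0002
```

```bash
python3 -c "
from h import *
snap('scene','s11');s=ctrl.sense();print(s['tcp_pos'],s['force'],s['ft_torque'])
crop('s11',220,190,60,60,12,'c14')"
```

```text
[ 0.64741408 -0.145921    0.17492316] [-0.09527924 -0.36688871 -0.44710284] [0.04665632 0.06212571 0.0086387 ]
```

View pics/c14.png

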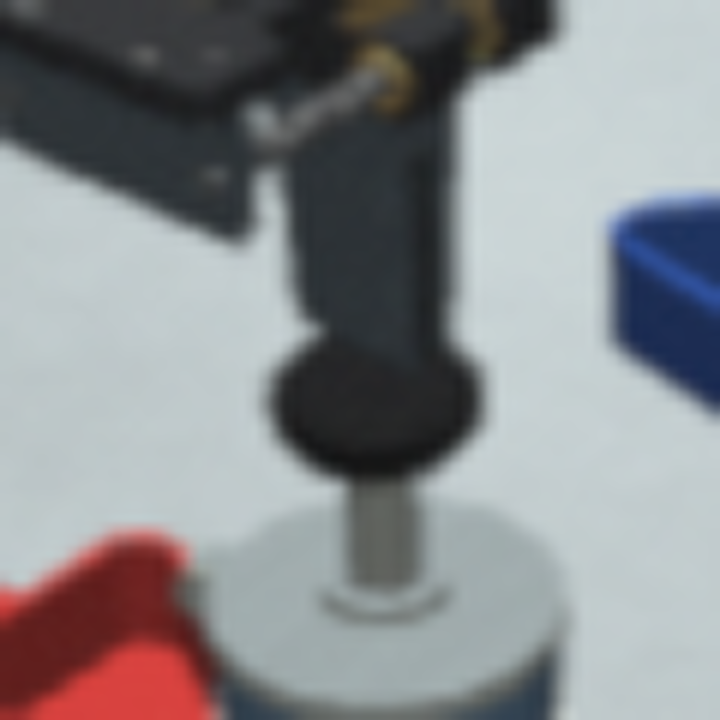

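```bash
python3 -c "
from h import *
d=load('s11')
for z in (.154,.156,.17,.175): print(z,proj(d,[.6474,-.146,z]))
for n in ('s9','s10','s11'): crop(n,225,195,50,40,7,n+'c')
a=[cv2.imread(f'pics/{n}c.png') for n in('s9','s10','s11')]
cv2.imwrite('pics/cmp.png',cv2.hconcat([x[:,:260] for x in a]))
a=load('s9')['img'].astype(int)
for n in('s10','s11'):
  b=load(n)['img'].astype(int); 
  print(n,[np.abs(a[v,250:256]-b[v,250:256]).mean().round(0) for v in range(226,242)])
print(a[226:242,252].mean(1),load('s11')['img'][226:242,252].mean(1))
"
```

```text
0.154 (np.float64(250.85776316793562), np.float64(225.35278186499355))
0.156 (np.float64(250.82931964640647), np.float64(224.76909137593162))
0.17 (np.float64(250.6291113466427), np.float64(220.6553572993061))
0.175 (np.float64(250.55713824266292), np.float64(219.17425171277688))
s10 [np.float64(1.0), np.float64(1.0), np.float64(1.0), np.float64(1.0), np.float64(1.0), np.float64(0.0), np.float64(1.0), np.float64(1.0), np.float64(1.0), np.float64(0.0), np.float64(1.0), np.float64(1.0), np.float64(1.0), np.float64(1.0), np.float64(0.0), np.float64(0.0)]
s11 [np.float64(1.0), np.float64(1.0), np.float64(1.0), np.float64(1.0), np.float64(1.0), np.float64(1.0), np.float64(0.0), np.float64(1.0), np.float64(1.0), np.float64(1.0), np.float64(0.0), np.float64(1.0), np.float64(1.0), np.float64(1.0), np.float64(1.0), np.float64(0.0)]
[ 35.66666667  26.66666667  23.33333333  34.66666667  77.
  92.66666667  95.33333333  95.          95.66666667  96.
  96.33333333  96.33333333 100.33333333 131.33333333 151.
 125.33333333] [ 37.33333333  28.33333333  22.          33.66666667  77.
  92.33333333  95.          95.          95.33333333  95.33333333
  95.66666667  96.         101.         130.33333333 151.66666667
 125.        ]
```

View pics/cmp.png

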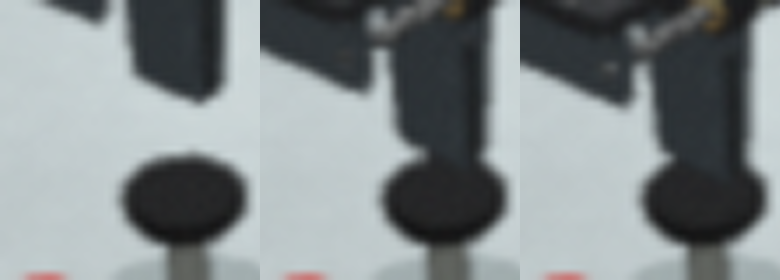

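```bash
python3 -c "
from h import *
d=load('w9')
crop('w9',230,180,100,80,7,'c15')
print(onz(d,279.5,225,.17))
for z in (.1926,.2,.2116): print(z,proj(d,[.6474,-.146,z]),proj(d,[.6474+.0158,-.146+.0027,z]))
"
```

```text
[ 0.64952787 -0.14516492  0.17      ]
0.1926 (np.float64(280.15908731446484), np.float64(238.60891788515818)) (np.float64(280.11932236859377), np.float64(215.9352832636584))
0.2 (np.float64(280.1708740370621), np.float64(242.6404621402044)) (np.float64(280.1299972192775), np.float64(219.23583000067373))
0.2116 (np.float64(280.1910978340768), np.float64(249.56711216684585)) (np.float64(280.1483651241089), np.float64(224.92081701073843))
```

View pics/c15.png

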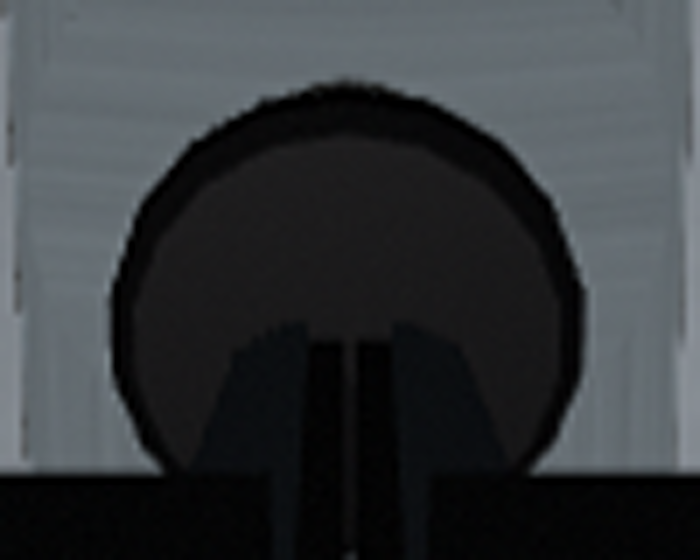

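The head is centred under the fingers, whose shut tips stand at about TCP height. So contact is expected near z = 0.170. Continuing.

Call:
arm_command([
  [[0,0,0],[0,0,1],0],
  [[0,0,0],[0,0,1],0],
  [[0,0,0],[0,0,1],0],
  [[0,0,0],[0,0,1],0],
  [[0,0,0],[0,0,0],0],
  [[0,0,0],[0,0,0],0],
])

```text
t: 17.05
tcp_pos: [0.6475, -0.146, 0.171]
ee_rot: [[0.986, 0.168, 0.0], [0.168, -0.986, 0.0], [0.0, -0.0, -1.0]]
force: [-0.2, 0.2, -0.1]
opening: 0.0006
```

Call:
arm_command([
  [[0,0,0],[0,0,1],0],
  [[0,0,0],[0,0,1],0],
  [[0,0,0],[0,0,1],0],
  [[0,0,0],[0,0,0],0],
  [[0,0,0],[0,0,0],0],
])

```text
t: 17.55
tcp_pos: [0.6474, -0.146, 0.168]
ee_rot: [[0.986, 0.168, -0.0], [0.168, -0.986, 0.0], [-0.0, -0.0, -1.0]]
force: [-0.5, -0.5, 0.1]
opening: 0.0006
```

```bash
python3 -c "
from h import *
snap('scene','s12');s=ctrl.sense();print(s['tcp_pos'],s['force'],s['ft_torque'])
crop('s12',220,190,60,60,12,'c16')
print(load('s12')['img'][226:242,252].mean(1).round())"
```

```text
[ 0.64746552 -0.14595309  0.16804782] [ 0.00822754 -0.02781354  0.8381091 ] [0.00466261 0.01920618 0.02255631]
[ 36.  28.  22.  36.  78.  93.  95.  97.  95.  95.  96.  95. 101. 130.
 152. 125.]
```

View pics/c16.png

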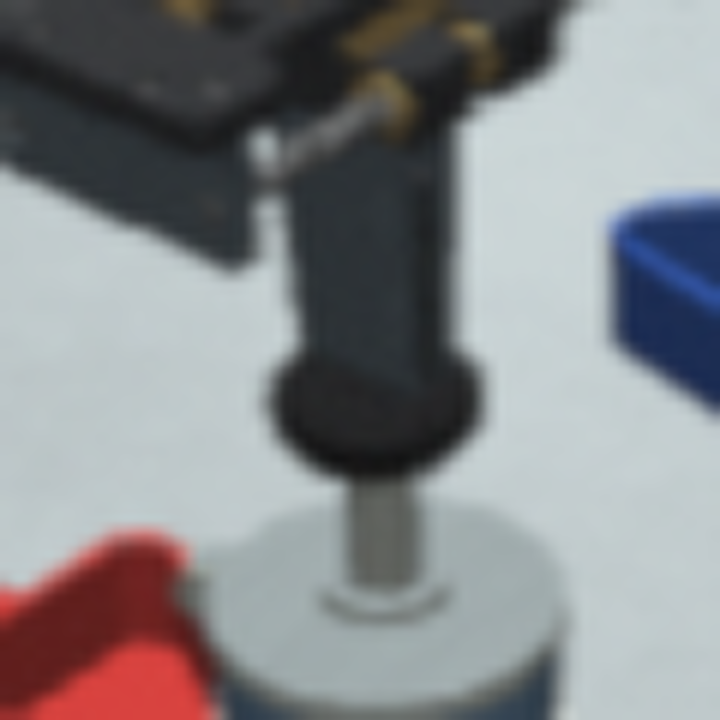

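Still free: force about 0 and the head unmoved. I'll continue in 1 mm rows.

Call:
arm_command([
  [[0,0,0],[0,0,1],0],
  [[0,0,0],[0,0,1],0],
  [[0,0,0],[0,0,1],0],
  [[0,0,0],[0,0,1],0],
  [[0,0,0],[0,0,0],0],
  [[0,0,0],[0,0,0],0],
])

```text
t: 18.2
tcp_pos: [0.6475, -0.1459, 0.164]
ee_rot: [[0.986, 0.168, -0.0], [0.168, -0.986, 0.0], [-0.0, -0.0, -1.0]]
force: [0.1, -0.6, 0.3]
opening: 0.0006
```

```bash
python3 -c "
from h import *
snap('scene','s13');snap('wrist','w13');s=ctrl.sense();print(s['tcp_pos'],s['force'],s['ft_torque'],s['joint_efforts'])
crop('s13',220,190,60,50,12,'c17')
crop('w13',200,150,160,120,5,'c18')
print(load('s13')['img'][226:242,252].mean(1).round())"
```

```text
[ 0.64748553 -0.14595332  0.1640624 ] [-0.45540292  0.32439663  0.24084356] [ 0.07343267 -0.02683395  0.02261745] [-1.92454696e-03 -9.52863193e+01 -3.72198343e+01  6.42181886e-02
 -5.16350486e-02 -4.50312666e-05]
[ 36.  28.  24.  35.  77.  92.  95.  96.  95.  96.  96.  96. 100. 131.
 151. 125.]
```

View pics/c17.png

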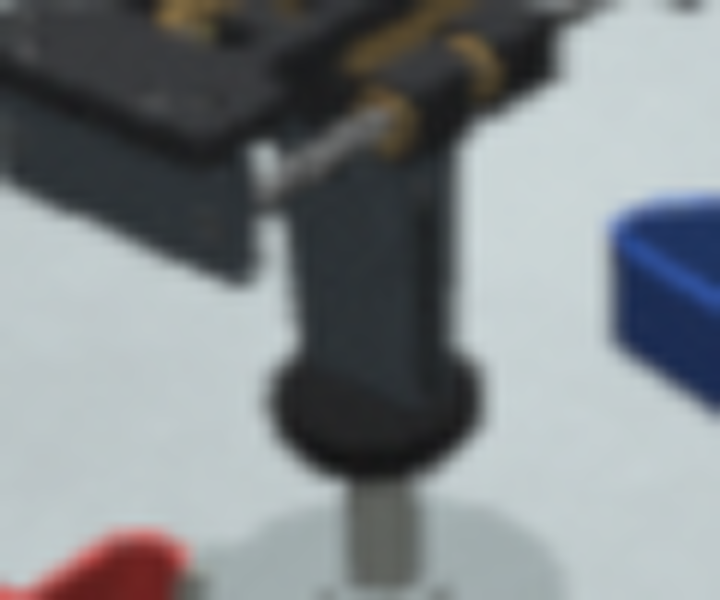

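View pics/c18.png

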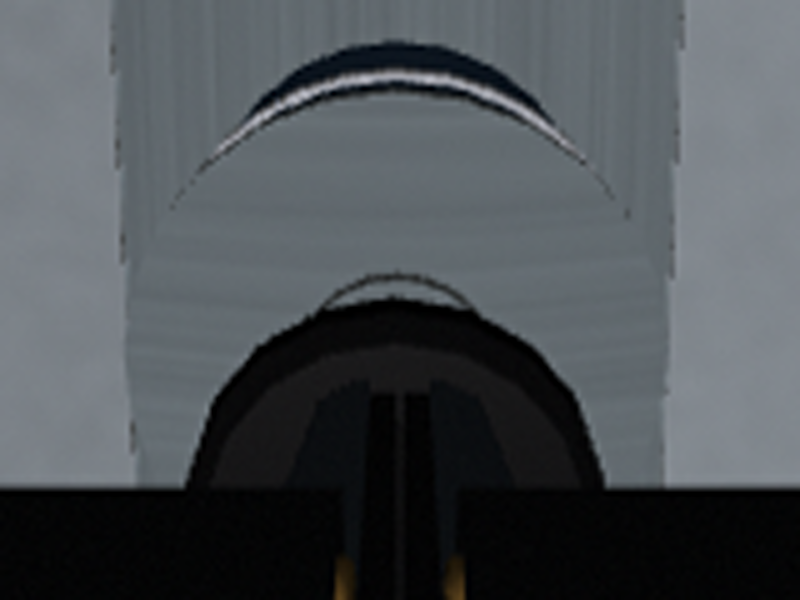

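Both views suggest the tips are just about at the head's top face. I'll go on 1 mm per row, checking every 2 mm.

Call:
arm_command([
  [[0,0,0],[0,0,1],0],
  [[0,0,0],[0,0,1],0],
  [[0,0,0],[0,0,0],0],
  [[0,0,0],[0,0,0],0],
])

```text
t: 18.7
tcp_pos: [0.6476, -0.146, 0.1621]
ee_rot: [[0.986, 0.168, 0.0], [0.168, -0.986, -0.0], [0.0, 0.0, -1.0]]
force: [-0.6, 0.9, 2.1]
opening: 0.0004
```

```bash
python3 -c "
from h import *
s=ctrl.sense();print(s['tcp_pos'],s['force'])"
```

```text
[ 0.64757611 -0.14600794  0.16213192] [-0.57099525  0.88348614  2.05443242]
```

Contact: 2 N at z of about 0.163. The stop should come between z of about 0.153 and 0.131.

Call:
arm_command([
  [[0,0,0],[0,0,1.5],0],
  [[0,0,0],[0,0,1.5],0],
  [[0,0,0],[0,0,1.5],0],
  [[0,0,0],[0,0,1],0],
  [[0,0,0],[0,0,0],0],
])

```text
t: 19.2
tcp_pos: [0.6476, -0.146, 0.1564]
ee_rot: [[0.986, 0.168, 0.0], [0.168, -0.986, -0.0], [0.0, 0.0, -1.0]]
force: [0.6, -0.6, 2.8]
opening: 0.0004
```

```bash
python3 -c "
from h import *
snap('scene','s14');s=ctrl.sense();print(s['tcp_pos'],s['force'])
print(load('s14')['img'][226:242,252].mean(1).round())"
```

```text
[ 0.64753522 -0.14600308  0.15649264] [ 1.31949044 -0.12412407  2.30514696]
[ 39.  38.  37.  29.  24.  33.  71.  92.  95.  94.  96.  96. 100. 130.
 151. 125.]
```

The head has moved down about 2 px (6.5 mm). Continuing finely.

Call:
arm_command([
  [[0,0,0],[0,0,0.8],0],
  [[0,0,0],[0,0,0.8],0],
  [[0,0,0],[0,0,0.8],0],
  [[0,0,0],[0,0,0],0],
])

```text
t: 19.65
tcp_pos: [0.6475, -0.146, 0.1541]
ee_rot: [[0.986, 0.168, 0.0], [0.168, -0.986, -0.0], [0.0, 0.0, -1.0]]
force: [1.5, -0.9, 3.9]
opening: 0.0003
```

Call:
arm_command([
  [[0,0,0],[0,0,0.7],0],
  [[0,0,0],[0,0,0.5],0],
  [[0,0,0],[0,0,0],0],
])

```text
t: 19.95
tcp_pos: [0.6475, -0.146, 0.1529]
ee_rot: [[0.986, 0.168, 0.0], [0.168, -0.986, -0.0], [0.0, 0.0, -1.0]]
force: [2.6, -1.4, 3.1]
opening: 0.0008
```

Call:
arm_command([
  [[0,0,0],[0,0,0.7],0],
  [[0,0,0],[0,0,0.5],0],
  [[0,0,0],[0,0,0],0],
])

```text
t: 20.25
tcp_pos: [0.6475, -0.146, 0.1517]
ee_rot: [[0.986, 0.168, 0.0], [0.168, -0.986, -0.0], [0.0, 0.0, -1.0]]
force: [2.4, -0.2, 3.0]
opening: 0.0007
```

Call:
arm_command([
  [[0,0,0],[0,0,0.7],0],
  [[0,0,0],[0,0,0.5],0],
  [[0,0,0],[0,0,0],0],
])

```text
t: 20.55
tcp_pos: [0.6475, -0.146, 0.1505]
ee_rot: [[0.986, 0.168, 0.0], [0.168, -0.986, -0.0], [0.0, 0.0, -1.0]]
force: [2.5, -1.5, 3.4]
opening: 0.0002
```

Call:
arm_command([
  [[0,0,0],[0,0,0.7],0],
  [[0,0,0],[0,0,0.7],0],
  [[0,0,0],[0,0,0],0],
])

```text
t: 20.85
tcp_pos: [0.6475, -0.146, 0.149]
ee_rot: [[0.986, 0.168, 0.0], [0.168, -0.986, -0.0], [0.0, 0.0, -1.0]]
force: [2.9, -0.4, 4.1]
opening: 0.0005
```

Call:
arm_command([
  [[0,0,0],[0,0,0.7],0],
  [[0,0,0],[0,0,0.7],0],
  [[0,0,0],[0,0,0],0],
])

```text
t: 21.15
tcp_pos: [0.6475, -0.146, 0.1476]
ee_rot: [[0.986, 0.168, -0.0], [0.168, -0.986, -0.0], [-0.0, 0.0, -1.0]]
force: [2.0, -1.1, 4.8]
opening: 0.0007
```

Call:
arm_command([
  [[0,0,0],[0,0,0.7],0],
  [[0,0,0],[0,0,0.7],0],
  [[0,0,0],[0,0,0],0],
])

```text
t: 21.45
tcp_pos: [0.6475, -0.146, 0.1462]
ee_rot: [[0.986, 0.168, -0.0], [0.168, -0.986, 0.0], [-0.0, -0.0, -1.0]]
force: [2.8, -0.3, 5.0]
opening: 0.0005
```

Call:
arm_command([
  [[0,0,0],[0,0,0.7],0],
  [[0,0,0],[0,0,0.7],0],
  [[0,0,0],[0,0,0],0],
])

```text
t: 21.75
tcp_pos: [0.6475, -0.146, 0.145]
ee_rot: [[0.986, 0.168, 0.0], [0.168, -0.986, 0.0], [0.0, 0.0, -1.0]]
force: [1.7, -1.0, 6.8]
opening: 0.0006
```

The force is starting to rise and the position lags, so smaller steps.

Call:
arm_command([
  [[0,0,0],[0,0,0.4],0],
  [[0,0,0],[0,0,0],0],
])

```text
t: 21.95
tcp_pos: [0.6475, -0.146, 0.1448]
ee_rot: [[0.986, 0.168, 0.0], [0.168, -0.986, -0.0], [0.0, 0.0, -1.0]]
force: [1.4, -0.5, 9.8]
opening: 0.0004
```

The force is steep now (+3 N for 0.4 mm), so this is the stop.

Call:
arm_command([
  [[0,0,0],[0,0,0.4],0],
  [[0,0,0],[0,0,0.3],0],
  [[0,0,0],[0,0,0],0],
])

```text
t: 22.25
tcp_pos: [0.6475, -0.146, 0.1445]
ee_rot: [[0.986, 0.168, 0.0], [0.168, -0.986, -0.0], [0.0, 0.0, -1.0]]
force: [-1.1, 0.5, 14.3]
opening: 0.0006
```

Call:
arm_command([
  [[0,0,0],[0,0,0.4],0],
  [[0,0,0],[0,0,0.2],0],
  [[0,0,0],[0,0,0],0],
])

```text
t: 22.55
tcp_pos: [0.6475, -0.146, 0.1443]
ee_rot: [[0.986, 0.168, 0.001], [0.168, -0.986, -0.0], [0.001, 0.0, -1.0]]
force: [-2.1, 0.8, 17.8]
opening: 0.0005
```

At 18 N on the stop. Holding.

Call:
arm_command([
  [[0,0,0],[0,0,0],0],
  [[0,0,0],[0,0,0],0],
  [[0,0,0],[0,0,0],0],
  [[0,0,0],[0,0,0],0],
  [[0,0,0],[0,0,0],0],
  [[0,0,0],[0,0,0],0],
  [[0,0,0],[0,0,0],0],
  [[0,0,0],[0,0,0],0],
  [[0,0,0],[0,0,0],0],
])

```text
t: 23.45
tcp_pos: [0.6475, -0.1459, 0.1442]
ee_rot: [[0.986, 0.168, 0.001], [0.168, -0.986, -0.0], [0.001, 0.0, -1.0]]
force: [-2.2, 1.1, 17.6]
opening: 0.0004
```

Call:
arm_command([
  [[0,0,0],[0,0,-2],0],
  [[0,0,0],[0,0,-3],0],
  [[0,0,0],[0,0,-4],0],
  [[0,0,0],[0,0,-4],0],
  [[0,0,0],[0,0,-5],0],
  [[0,0,0],[0,0,-5],0],
  [[0,0,0],[0,0,-10],0],
  [[0,0,0],[0,0,-20],0],
  [[0,0,0],[0,0,-30],0],
  [[0,0,0],[0,0,-20],0],
])

```text
t: 24.45
tcp_pos: [0.6475, -0.1459, 0.2484]
ee_rot: [[0.986, 0.168, 0.001], [0.168, -0.986, -0.0], [0.001, 0.0, -1.0]]
force: [-1.1, -0.2, 0.9]
opening: 0.0001
```

Call:
arm_command([
  [[0,0,0],[-30,0,0],0],
  [[0,0,0],[-40,0,0],0],
  [[0,0,0],[-40,0,0],0],
  [[0,0,0],[-40,0,0],0],
  [[0,0,0],[-30,0,0],0],
  [[0,0,0],[-15,0,0],0],
  [[0,0,0],[0,0,0],0],
  [[0,0,0],[0,0,0],0],
])

```text
t: 25.25
tcp_pos: [0.4561, -0.1789, 0.2466]
ee_rot: [[0.986, 0.168, 0.001], [0.168, -0.986, -0.0], [0.001, 0.0, -1.0]]
force: [0.5, 0.5, 0.4]
opening: 0.0006
```

```bash
python3 -c "
from fit import *
snap('scene','s15');snap('wrist','w15');snap('top','t15');s=ctrl.sense();print(s['tcp_pos'],s['force'],s['t'])
print(load('s15')['img'][226:242,252].mean(1).round())
crop('s15',180,180,110,90,7,'c19')"
```

```text
[ 0.45626296 -0.178648    0.2461206 ] [-0.13100324 -0.49405369 -0.19233029] 25.4
[ 38.  28.  21.  32.  76.  92.  95.  96.  95.  94.  95.  96. 100. 130.
 150. 124.]
```

View pics/c19.png

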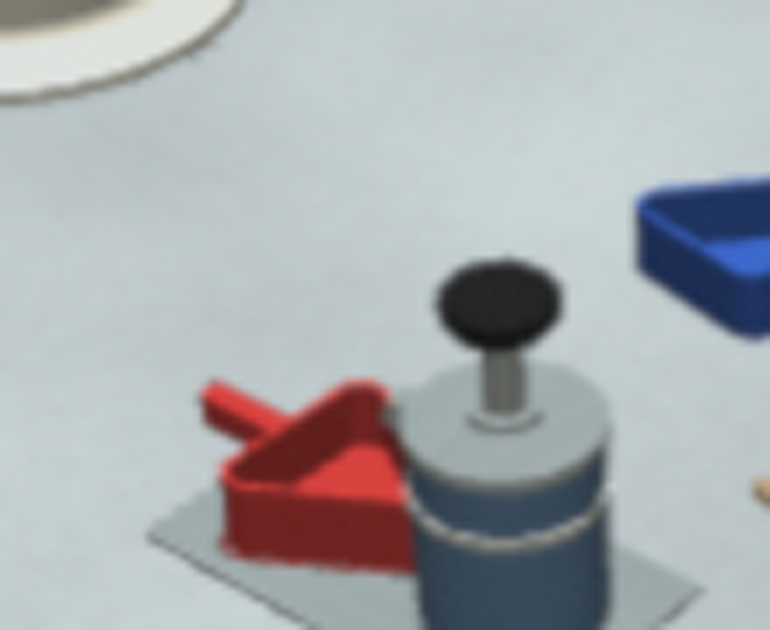

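View pics/w15.png

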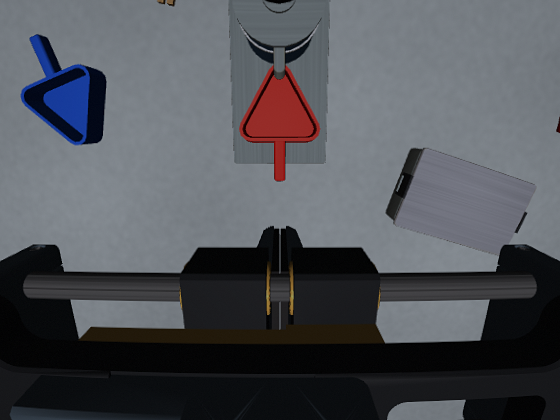

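View pics/t15.png

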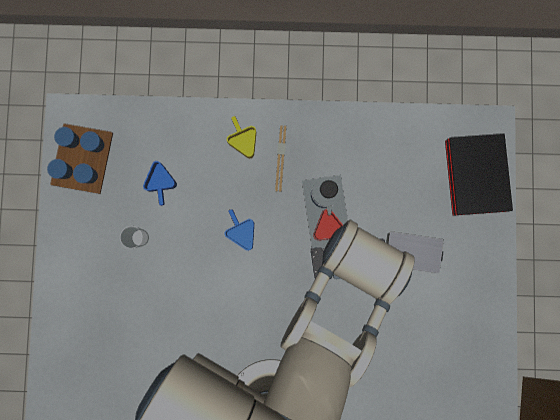

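The head is back at its original height (its pixel profile matches the one before pressing). The mould is in place, and the tin, tumbler and chopsticks have not moved. Handing in.

```bash
python3 -c "
from fit import *
d=load('w15');print(fit([d],[(230,50,330,190)],[.546,-.163,.168],z0=.006))
print(ctrl.finish_job())"
```

```text
(array([ 0.546, -0.163,  0.168]), np.float64(0.06784841418266296))
the job is handed in; nothing more can be done
None
```

I set the red mould on the stand and pressed the plunger to its stop, then handed the job in at about 25 s of the 64 s allowed. No verdict is reported.

- **Mould:** It was slid in under the spout from the front, open side up, with its point to the pot and its handle away, then released. My fits put it about 1 mm from the centre of the outline and within about 0.005 rad in yaw. The last picture, after pressing, gave the same place.
- **Plunger:** It met the solid stop about 18 mm down, where the force rose steeply. I held it there at about 18 N for roughly a second. I then let it up, and the head's picture matches the one from before pressing, so it is fully up.
- **Bystanders:** The tin, tumbler and chopsticks show in their original places in the last pictures. The gripper is clear of everything.

**What disagreed:** With the gripper shut, contact with the head came at a TCP height of about 163 mm. With fingertips 19 mm ahead of the TCP I expected about 189 mm, so I went down slowly to find it. The mould outline itself is hidden under the mould, so its placing was checked against the stand's edges and the fits.

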